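# Square a sample plate in a corner, load the reader and index its carriage

### The arm

A 7-joint arm with a two-finger parallel gripper is mounted at the origin on the work surface. World frame = base frame: x ahead of the robot, y to its left, z up, the work surface at z = 0. Lengths are in m, angles in rad, forces in N, time in s.
With the tool pointing down it reaches from about 0.35 to 0.9 m from the base axis. Payload 8.1 kg.
Tool frame: the origin (TCP) lies on the centre line of the jaws, within the pads' length; the fingertips stand 19 mm ahead of it and the grasp point (between the pads) is the TCP; z points along the fingers, y is the direction in which the jaws open and shut (so a half turn about z gives the same grasp; the last joint's range is limited). The gripper opens to 92 mm and grips with 3 to 60 N. Pads are 19 mm wide; open, the fingers measure 130 mm over their backs; the gripper's body (75 mm by 190 mm) begins 47 mm behind the grasp point.
Start: joints at [-1.32, 0.434, 0.025, 1.573, -0.012, 1.134, -0.075], TCP at [0.217, 0.586, 0.246] pointing down, gripper open.
Joint ranges: [-2.62, 2.62], [-0.44, 2.09], [-1.27, 1.32], [0.08, 2.57], [-1.32, 4.46], [0.12, 2], [-2.74, 2.74]. Speed limits (rad/s): [2.22, 2.22, 3.01, 3.01, 3.14, 3.14, 3.14].

### API

Orientations are given as a rotation vector (axis times angle).
In Python, from cell import monitor, imaging, workorder, outline_of gives the robot as it stands.
- The arm moves only by the tool move_arm, never from a script. Its argument "series" is a list of rows, each a list of 6 numbers: the shift along the world's x, y, z in cm, then the turn, a rotation vector about the world's x, y, z in degrees. A call has 1 to 8 rows; each row shifts and turns the commanded pose from where the row before left it; what a row does not reach is not made up. A row lasts 1/10 s, in which the tool goes at most 50 mm and 8.59 degrees, less where a joint would pass 70% of its speed; a pose out of reach is approached as far as the arm can. A call with a gripper value outside its range is refused whole. "grip" is the opening, from 0 (shut) to 1 (fully open), set as the call begins (left out, the last holds). The fingers move at their own pace and stop on an object; "force" is the grip in N (left out, the last holds). Time passes only in rows, so rows that do not move let the fingers close. It gives the time, the measured TCP pose, the force and the opening at its end, in the units of the state.
- monitor.observe(): the state, without advancing time (a new reading comes with each control period).
- imaging.get_image(name): name is "scene" or "top"; returns a dict with "color" (420x560x3 uint8, red, green, blue), "fx", "fy", "cx", "cy" (pixels), "dist_coeffs" ([k1, k2, p1, p2, k3] as OpenCV has them; the pictures are not rectified), "rvec" (rotation vector, rad) and "tvec" (3), from world to camera coordinates, as OpenCV has them. Camera axes: x right, y down, z forward; pixel columns grow to the right and rows downward; lengths in m; the calibration is good to about 2 mm. A picture is of the moment at which its call begins. There is no depth.
- workorder.sign_off(): hands the job in, once; it reports no verdict.
Trained networks look in the newest picture that a camera, given by its name, has taken for a name from the list of things; names that differ only in an ending like _2 or _b are one class to them, and where a whole thing is asked for, a point or a joint stands for the part that bears it (a point fixed in the world has none). Each returns a list of dicts, best first, with "p" (0 to 1); they miss things now and then, are a little off and sometimes report something else, mostly with a low value. They report only what shows in the picture. A call takes as long as a camera call.
- outline_of(camera, thing): "mask" (420x560 bool, what is visible of it) and "rect" ([left, top, width, height] in pixels, round what is visible of it).
The state is a dict: "clock": time; "joints": joint angles; "dq": joint speeds; "joint_efforts": joint torques, N m; "position": TCP position; "ee_rot": TCP orientation; "force": force on the tool from outside, world axes, zero at the start; "ft_torque": the same for the moment, N m; "width": opening from 0.0 (shut) to 1.0 (fully open).
Only numpy, scipy, OpenCV 4.12 (cv2) and the standard library are available. Lean on these libraries where they do the work, as an engineer would, in place of code of your own. Each camera call takes 0.05 s, during which the arm holds its last target. There are 200 camera calls.

### The job

Slide the loose steel sample plate across the alignment block until it lies snug in the corner against both fences, then pick it up from there, lay it flat in the pocket of the sloping carriage and let go. Then pull the carriage's index plunger by its knob, slide the carriage with the plate in it over to the reading hole, the free brass-rimmed one, and let the plunger snap fully home in that hole. Leave the other things on the bench where they are.

Things in the scene. Friction and masses are not known exactly. Their poses are not given: they have to be found in the camera images.
- plate: Flat stainless steel sample plate, 60 (its x) x 40 (its y) x 8 mm thick, about 0.15 kg, two rows of four small dark round marks on top. Origin at the centre of its underside; z up. Turned half round it is the same. It starts loose on the alignment block, its length within 0.4 rad of the block's x.
- block: Fixed grey alignment block, 160 (x) x 150 (y) mm, 20 mm high; origin at the centre of its underside, z up. Two dark steel fences, 12 mm thick, stand 10 mm above its top: the far fence along its +x edge, unbroken, and the side fence along its -y edge, with a gap for a finger.
- corner (a point): Where the fences' inner faces meet, at the height of the block's top; axes of the block. Far fence: plane x = 0, y from -12 to +138 mm. Side fence: plane y = 0, x from -134 to 0, with a finger gap from x = -49 to -11 mm. The block's top spans x -148 to 12, y -12 to 138. Pushed home, its length along x, the plate has its centre at x = -30, y = +20 mm.
- pocket (a point): Centre of the floor of the plate pocket on the aluminium carriage of the reader. z: normal of the floor, leaning 35 deg from vertical to the robot's side; x: up the slope; y: level, the way the carriage slides. The plate goes in with its length along x, 3 mm to spare on every side. The carriage's flat top is level with this floor, x +-50, y -38 to +106 mm; let go, the plate may slip down to the lower rib.
- knob (a point): On the axis of the index plunger's black round knob (24 mm diameter, 24 mm long), 10 mm below its top face, 26 mm above the carriage's top. Axes as for the pocket; it is pulled along +z. It rides on the carriage, 80 mm along +y and 30 mm down the slope from the pocket's centre. Below it a thin neck and a 20 mm bush, 6 mm high.
- plunger (a joint): Travel of the plunger in m: 0 fully home in a hole, 0.014 pulled right out. A spring draws it home with 4 N (at 0) to 7 N. Its 8 mm round-ended pin is clear of the hole when pulled out 8 mm or more; let go between the holes it rides on the strip at about 0.008.
- stage (a joint): Travel of the carriage in m along the pocket's +y: about 0 in the loading hole (start), 0.075 in the reading hole, stops at -0.004 and 0.079. It slides with about 1.5 N of friction and stays where it is left; with the pin home it has 1.5 mm of play either way.
- reading_hole (a point): Mouth of the reading hole, the brass-rimmed 11 mm hole in the dark strip on the reader's white bed, on the far +y side of the knob. With the pin home in it the knob point stands 38 mm from here, square to the slope. Axes are the reader's (z up, y the slide direction).
- reader: Fixed reader; origin under its footprint, z up, y the slide direction, +x away from the robot. Its white bed, 150 x 270 mm, slopes 35 deg up to +x, its centre 75 mm above the origin; behind it (x 60 to 120 mm) a housing 100 mm high. The pocket's ribs are grey, 6 mm thick, 5 mm high: across both ends, and along the sides only at |x| over 19 mm, leaving gaps for fingers.
- vial_a: Amber glass vial with white cap, 24 mm in diameter, 46 mm high, standing on the bench; origin under its centre. Leave alone.
- vial_b: Another such vial, standing on the reader's housing. Leave alone.
- wash_jar: Clear jar with black cap, 48 mm in diameter, 70 mm high; origin under its centre. Leave alone.
- dish: Small aluminium dish, 60 mm in diameter, 25 mm high; origin under its centre. Leave alone.
- spare_shim: Small aluminium shim 32 x 22 x 5 mm lying on the bench; not the sample plate. Leave alone.
- spatula: Spatula 160 mm long lying on the bench. Leave alone.
- driver: Screwdriver 170 mm long lying on the bench. Leave alone.

How it is judged:
On the way, in this order (a step that is already met when the one before it is completed fails the run):
1. the plate lies flat on the block, snug in the corner against both fences (within about 3 mm) (x of plate in the frame of corner between -0.0335 and -0.028 m and y of plate in the frame of corner between 0.018 and 0.0235 m and z of plate in the frame of corner between -0.002 and 0.002 m and angle between the x axis of plate and the x axis of corner, either way round below 0.06 rad), for 0.2 s.
2. the plate lies flat in the carriage's pocket, released, the carriage still locked at the loading hole (x of plate in the frame of pocket between -0.0045 and 0.0045 m and y of plate in the frame of pocket between -0.0045 and 0.0045 m and z of plate in the frame of pocket between -0.002 and 0.002 m and angle between the z axis of plate and the z axis of pocket, either way round below 0.06 rad and contact force between the fingers and plate below 0.05 N and value of joint stage between -0.005 and 0.004 m), for 0.2 s.
3. the plunger is pulled clear of its hole with the plate in the pocket (x of plate in the frame of pocket between -0.0045 and 0.0045 m and y of plate in the frame of pocket between -0.0045 and 0.0045 m and z of plate in the frame of pocket between -0.002 and 0.002 m and angle between the z axis of plate and the z axis of pocket, either way round below 0.06 rad and value of joint plunger above 0.006 m), for 0.1 s.
At the end, for the whole second after the job is handed in: The plate lies flat in the pocket (centre within 4.5 mm along and across, underside within 2 mm of its floor), released and at rest; the carriage is at the reading hole (0.075 m within 3 mm) and the plunger is home (within 2 mm) (x of plate in the frame of pocket between -0.0045 and 0.0045 m and y of plate in the frame of pocket between -0.0045 and 0.0045 m and z of plate in the frame of pocket between -0.002 and 0.002 m and angle between the z axis of plate and the z axis of pocket, either way round below 0.06 rad and contact force between the fingers and plate below 0.05 N and value of joint stage between 0.072 and 0.078 m and value of joint plunger below 0.002 m and velocity of joint stage between -0.005 and 0.005 m/s and linear speed of plate below 0.01 m/s); the robot touches nothing.
It fails at once if a bystander (vial, jar, dish, shim, spatula or screwdriver) is moved by more than 20 mm (distance of any of vial_a, vial_b, wash_jar, dish, spare_shim, spatula, driver from where it was at the start of the episode above 0.02 m).
It also fails if it takes over 61 s, if anything falls off the work surface, if the arm or the gripper's body presses on something with over 40 N, if the wrist force passes 120 N, or if a joint passes its speed limit or range.

## Working session

There is one attempt and no reset: what is moved stays moved. The work goes in short steps, Python scripts to look and compute and a tool call to move; the robot and the scene stay as the last step left them, time stands still between calls to the robot, and variables do not carry over. Pictures are saved under pics/ and viewed, about 8 in all and at most 12, crops included, and the job is handed in when it is done.

Besides the shell and the picture viewer there is one more tool, called after ">>>" by a JSON object that holds its "name" and its "arguments". move_arm: Moves the arm, as the interface text tells. Its arguments: {"type":"object","properties":{"series":{"type":"array"},"grip":{"type":"number"},"force":{"type":"number"}},"required":["series"]}

```bash
ls; mkdir -p pics; cat > h.py <<'E'
import numpy as np, cv2
from cell import monitor, imaging, workorder, outline_of
def cam(n):
    d=imaging.get_image(n); d['K']=np.array([[d['fx'],0,d['cx']],[0,d['fy'],d['cy']],[0,0,1.]]); d['R']=cv2.Rodrigues(np.array(d['rvec'],float))[0]; d['t']=np.array(d['tvec'],float).reshape(3); d['D']=np.array(d['dist_coeffs'],float); return d
def ray(d,px):
    u=cv2.undistortPoints(np.array(px,float).reshape(-1,1,2),d['K'],d['D']).reshape(-1,2)
    v=np.c_[u,np.ones(len(u))]@d['R']; return -d['R'].T@d['t'],v
def onz(d,px,z):
    c,v=ray(d,px); return c+v*((z-c[2])/v[:,2])[:,None]
def proj(d,P): return cv2.projectPoints(np.array(P,float).reshape(-1,3),np.array(d['rvec'],float),d['t'],d['K'],d['D'])[0].reshape(-1,2)
def save(d,n,crop=None,s=1):
    im=d['color'][...,::-1]
    if crop: x,y,w,h=crop; im=im[y:y+h,x:x+w]
    cv2.imwrite('pics/'+n,cv2.resize(im,None,fx=s,fy=s,interpolation=cv2.INTER_CUBIC))
E
python3 - <<'E'
from h import *
for n in ['top','scene']:
    d=cam(n); save(d,n+'0.png',s=1.42); print(n,-d['R'].T@d['t'],d['R'][2],d['fx'])
    for th in ['plate','block','pocket','knob','reader','vial_a','wash_jar','dish','spare_shim','spatula','driver']:
        for o in outline_of(n,th)[:2]:
            m=o['mask'].astype(np.uint8); c=cv2.findNonZero(m); r=cv2.minAreaRect(c)
            print(th,round(o['p'],2),o['rect'],np.round(c.reshape(-1,2).mean(0),1),np.round(cv2.boxPoints(r)).tolist() if th in('plate','block','reader','pocket') else '')
print(monitor.observe())
E
```

```text
pics
top [ 0.26728734 -0.06128847  1.42489018] [ 0.18310489 -0.00231978 -0.98309065] 528.3130952147606
plate 0.74 [349.4, 203.4, 9.3, 25.9] [353.2 215.3] [[343.0, 206.0], [359.0, 202.0], [363.0, 225.0], [348.0, 228.0]]
block 0.71 [326.5, 190.1, 62.2, 64.8] [357.  220.4] [[323.0, 244.0], [334.0, 185.0], [390.0, 195.0], [380.0, 254.0]]
pocket 0.67 [191.8, 164.2, 59.0, 40.1] [221.9 181.3] [[195.0, 162.0], [249.0, 162.0], [249.0, 200.0], [195.0, 200.0]]
pocket 0.51 [425.4, 246.2, 11.0, 49.9] [430.8 276.2] [[421.0, 247.0], [431.0, 245.0], [439.0, 293.0], [429.0, 295.0]]
reader 0.64 [192.2, 159.8, 57.3, 40.8] [221.8 181.6] [[193.0, 200.0], [194.0, 162.0], [251.0, 163.0], [250.0, 201.0]]
reader 0.57 [152.7, 131.7, 105.4, 78.5] [204.7 169.5] [[148.0, 201.0], [153.0, 130.0], [259.0, 137.0], [254.0, 209.0]]
wash_jar 0.84 [411.3, 178.5, 21.2, 22.4] [421.8 190.2] 
wash_jar 0.71 [195.3, 165.3, 55.5, 38.7] [221.7 181.6] 
dish 0.19 [151.4, 132.1, 108.1, 79.7] [204.7 169.6] 
spare_shim 0.43 [249.3, 266.6, 9.1, 16.6] [253.5 273.4] 
spatula 0.56 [110.6, 282.8, 58.4, 30.7] [133.6 299.2] 
driver 0.63 [4
[... 1222 characters left out ...]
. ] 
{'clock': 1.2, 'joints': array([-1.31959085,  0.43449909,  0.02502408,  1.57320021, -0.0115796 ,
        1.1339567 , -0.07507203]), 'dq': array([ 2.29589999e-03, -4.70210081e-05, -8.11407488e-04,  4.27759638e-04,
       -1.42967009e-03,  1.50379004e-03,  4.83724923e-04]), 'joint_efforts': array([-3.62463943e-04, -6.67662764e+01,  9.83749889e-01, -3.14824605e+01,
       -6.07422134e-02,  3.22299963e-02,  5.68805547e-05]), 'position': array([0.21659674, 0.58629937, 0.24574261]), 'ee_rot': array([5.52962044e-01, 3.09249596e+00, 1.21817447e-04]), 'force': array([-0.58642509, -0.2394957 ,  1.46553525]), 'ft_torque': array([-0.00430346, -0.01457217, -0.00576922]), 'width': 1.0006966018952321}
```

```bash
python3 - <<'E'
from h import *
a=cv2.imread('pics/top0.png')
d=cam('top'); 
A=d['color'][...,::-1][125:215,148:263]; B=d['color'][...,::-1][180:265,318:440]
A=cv2.resize(A,(690,540),interpolation=cv2.INTER_CUBIC); cv2.imwrite('pics/topA.png',A)
B=cv2.resize(B,(732,510),interpolation=cv2.INTER_CUBIC); cv2.imwrite('pics/topB.png',B)
np.save('top.npy',d['color'])
E
```

```text
(no output)
```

View pics/top0.png

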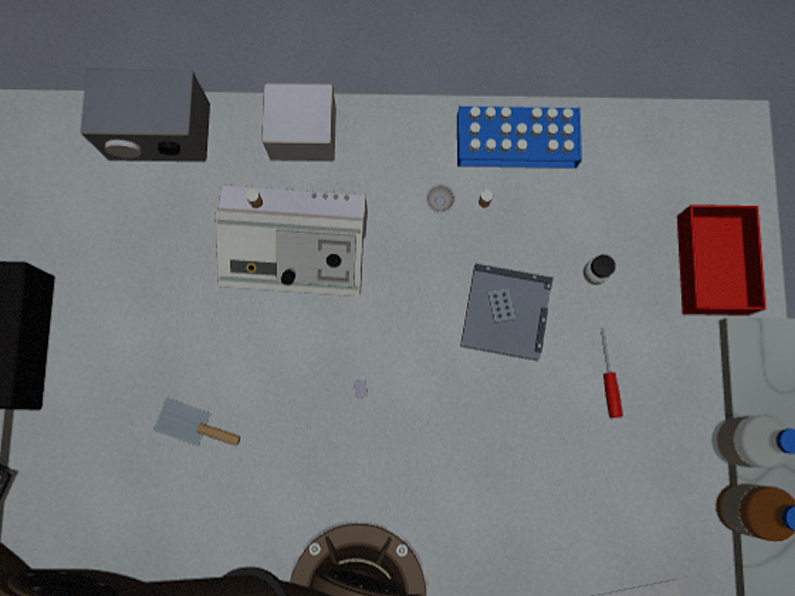

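View pics/topA.png

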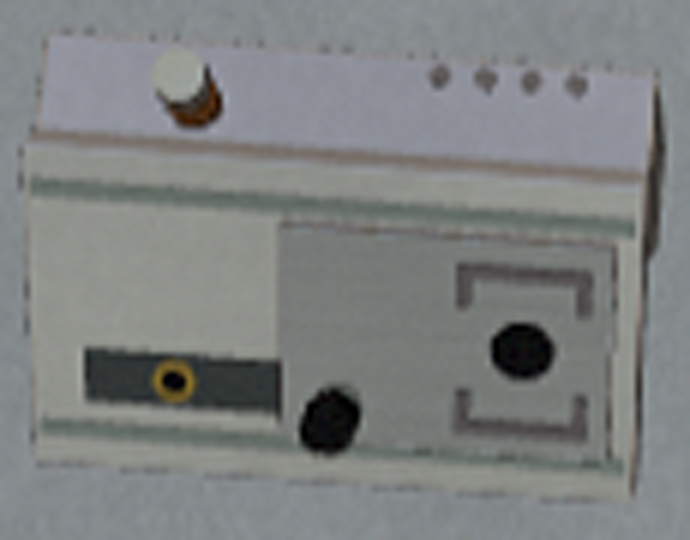

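View pics/topB.png

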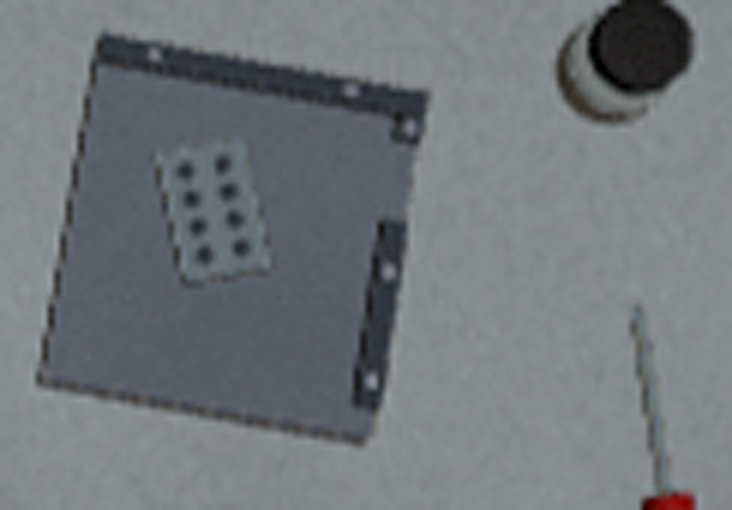

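```bash
cat > fit.py <<'E'
from h import *
from scipy.optimize import least_squares
d=cam('top')
f=lambda L,ox,oy:[[ox+(u+.5)/6-.5,oy+(v+.5)/6-.5] for u,v in L]
def Rz(a): return np.array([[np.cos(a),-np.sin(a),0],[np.sin(a),np.cos(a),0],[0,0,1]])
# block
Pb=np.array([[-80,75,20],[-80,-75,20],[80,75,30],[80,-75,30],[68,75,30],[-66,-75,30],[-66,-63,30]])/1e3
qb=np.array(f([(41,379),(367,436),(102,33),(428,92),(95,64),(377,411),(354,404)],318,180))
fb=lambda p:(proj(d,Pb@Rz(p[2]).T+[p[0],p[1],0])-qb)
rb=least_squares(lambda p:fb(p).ravel(),[.5,-.15,-.15]); print('block',rb.x,np.round(fb(rb.x),1).tolist())
# plate on block
Pp=np.array([[30,20,8],[30,-20,8],[-30,20,8],[-30,-20,8]])/1e3
qp=np.array(f([(158,152),(242,139),(186,285),(270,265)],318,180))
fp=lambda p:(proj(d,Pp@Rz(p[2]).T+[p[0],p[1],.02])-qp)
rp=least_squares(lambda p:fp(p).ravel(),[.5,-.15,.15]); print('plate',rp.x,np.round(fp(rp.x),1).tolist())
pb=Rz(rb.x[2]).T@[rp.x[0]-rb.x[0],rp.x[1]-rb.x[1],0]; print('plate in corner',pb[:2]-[.068,-.063],rp.x[2]-rb.x[2])
# reader
c,s=np.cos(np.radians(35)),np.sin(np.radians(35)); E=np.array([[c,0,s],[0,1,0],[-s,0,c]])
B=np.array([.0,0,.075])
def rd(P,p): return (np.array(P)@E+B)@Rz(p[2]).T+[p[0],p[1],0]
def pts(p):
    hs,hy,h=p[3:6]   # hole in bed coords
    hole=np.array([hs,hy,h]); kn=hole+[0,-.075,.038]; po=kn+[.03,-.08,-.026]
    L=[hole,kn+[0,0,.01]]+[po+np.array(v)/1e3 for v in [(39,29,5),(39,-29,5),(-39,-29,5),(-39,29,5),(50,106,0),(50,-38,0),(-50,-38,0)]]
    L+=[(-.075,.135,0),(-.075,-.135,0)]
    W=rd(L,p); H=np.array([[.12,.135,.1],[.12,-.135,.1]])@Rz(p[2]).T+[p[0],p[1],0]
    return np.r_[W,H]
qr=np.array(f([(175,381),(330,420),(457,263),(593,272),(588,440),(455,430),(280,224),(614,242),(608,458),(36,464),(632,498),(46,36),(657,72)],148,125))
fr=lambda p:(proj(d,pts(p))-qr)
# weights: hole, ribs strong
rr=least_squares(lambda p:np.r_[fr(p).ravel(),(p[5]-.0015)/.003],[.6,.2,-.1,-.02,.08,0],x_scale=.01)
print('reader',rr.x,np.round(fr(rr.x),1).tolist())
p=rr.x;hole=np.array(p[3:6]);kn=hole+[0,-.075,.038];po=kn+[.03,-.08,-.026]
print('hole,knob,pocket',rd([hole,kn,po],p)); print('hole in bed',hole)
np.savez('fit.npz',b=rb.x,p=rp.x,r=rr.x)
if __name__=='__main__':
    e=cam('scene'); im=cv2.resize(e['color'][...,::-1],None,fx=1,fy=1).copy()
    x0,y0,S=185,195,3.1
    im=cv2.resize(im[y0:y0+85,x0:x0+255],None,fx=S,fy=S,interpolation=cv2.INTER_CUBIC)
    allp=np.r_[pts(rr.x),Pb@Rz(rb.x[2]).T+[rb.x[0],rb.x[1],0],Pp@Rz(rp.x[2]).T+[rp.x[0],rp.x[1],.02]]
    for q in proj(e,allp): cv2.circle(im,(int((q[0]+.5-x0)*S),int((q[1]+.5-y0)*S)),3,(0,0,255),1)
    cv2.imwrite('pics/scene1.png',im)
E
python3 fit.py
```

```text
block [ 0.51784874 -0.27514836 -0.17162979] [[-0.4, 0.3], [0.6, 1.0], [-0.4, -0.0], [-0.1, 0.1], [0.1, -1.0], [0.4, -0.4], [-0.2, -0.0]]
plate [ 0.5289462  -0.26584688  0.20146038] [[-0.3, 0.3], [0.2, -0.2], [-0.2, -0.3], [0.3, 0.3]]
plate in corner [-0.05865417  0.07406013] 0.3730901713947416
reader [ 0.6088995   0.13461205 -0.05004045 -0.02748837  0.06980464  0.00123875] [[0.2, -0.4], [-0.4, 1.8], [0.1, -0.3], [-0.0, -0.4], [-0.1, -0.4], [0.1, -0.1], [-0.1, -0.3], [0.2, 0.1], [0.0, -0.0], [-0.2, 0.5], [0.5, 1.1], [-0.5, -0.9], [0.2, -0.7]]
hole,knob,pocket [[0.58919251 0.20549115 0.06024804]
 [0.56367242 0.13167526 0.09137582]
 [0.59910897 0.04980025 0.08728516]]
hole in bed [-0.02748837  0.06980464  0.00123875]
```

View pics/scene1.png

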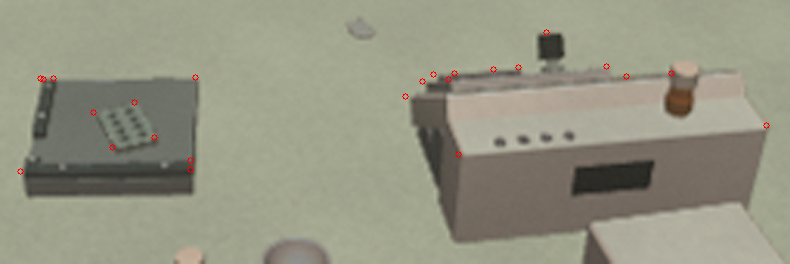

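>>> {"name": "move_arm", "arguments": {"series": [[1.3, -3.55, 0, 0, 0, 1.32], [1.3, -3.55, 0, 0, 0, 1.32], [1.3, -3.55, 0, 0, 0, 1.32], [1.3, -3.55, 0, 0, 0, 1.32], [1.3, -3.55, 0, 0, 0, 1.32], [1.3, -3.55, 0, 0, 0, 1.32], [1.3, -3.55, 0, 0, 0, 1.32], [1.3, -3.55, 0, 0, 0, 1.32]], "grip": 0.75}}

```text
clock: 2.15
position: [0.321, 0.3009, 0.246]
ee_rot: [0.265, 3.13, 0.001]
force: [1.2, -0.3, 0.3]
width: 0.754
```

>>> {"name": "move_arm", "arguments": {"series": [[1.3, -3.55, 0, 0, 0, 1.32], [1.3, -3.55, 0, 0, 0, 1.32], [1.3, -3.55, 0, 0, 0, 1.32], [1.3, -3.55, 0, 0, 0, 1.32], [1.3, -3.55, 0, 0, 0, 1.32], [1.3, -3.55, 0, 0, 0, 1.32], [1.3, -3.55, 0, 0, 0, 1.32], [1.3, -3.55, 0, 0, 0, 1.32]]}}

```text
clock: 2.95
position: [0.425, 0.0168, 0.2461]
ee_rot: [-0.025, 3.141, 0.001]
force: [0.0, -0.0, 0.1]
width: 0.748
```

>>> {"name": "move_arm", "arguments": {"series": [[1.3, -3.55, 0, 0, 0, 1.32], [1.3, -3.55, 0, 0, 0, 1.32], [1.3, -3.55, 0, 0, 0, 1.32], [1.3, -3.55, 0, 0, 0, 1.32], [1.3, -3.55, 0, 0, 0, 1.32], [1.3, -3.55, 0, 0, 0, 1.32], [1.3, -3.55, 0, 0, 0, 1.32], [0, 0, 0, 0, 0, 0]]}}

```text
clock: 3.75
position: [0.5159, -0.2357, 0.2459]
ee_rot: [-0.268, 3.13, -0.006]
force: [-0.2, -1.0, 0.5]
width: 0.754
```

```bash
cat > plan.py <<'E'
import sys,numpy as np
from cell import monitor
from scipy.spatial.transform import Rotation as R
F=np.load('fit.npz')
def block(v): # corner-frame mm -> world
    b=F['b']; a=b[2]; x,y=v[0]/1e3+.068,v[1]/1e3-.063
    return np.array([b[0]+x*np.cos(a)-y*np.sin(a),b[1]+x*np.sin(a)+y*np.cos(a),.02+v[2]/1e3])
def reader_axes():
    a=F['r'][2]; return (R.from_rotvec([0,0,a])*R.from_rotvec([0,-np.radians(35),0])).as_matrix() # cols: slope,y,n
def reader_pts():
    r=F['r'];A=reader_axes(); B=np.array([r[0],r[1],.075]); h=r[3:6]
    k=h+[0,-.075,.038]; p=k+[.03,-.08,-.026]
    return {n:B+A@v for n,v in dict(hole=h,knob=k,pocket=p).items()}
def tool(yaxis,z): # y axis, tool z
    z=np.array(z)/np.linalg.norm(z); y=np.array(yaxis)/np.linalg.norm(yaxis); return R.from_matrix(np.c_[np.cross(y,z),y,z])
def delta(pos,rot):
    s=monitor.observe(); cur=R.from_rotvec(s['ee_rot']); 
    best=min([(rot*R.from_euler('z',k)*cur.inv()).as_rotvec(degrees=True) for k in (0,np.pi)],key=np.linalg.norm)
    print('clk %.2f'%s['clock'],'pos',s['position'].round(4),'F',s['force'].round(1),'w',round(s['width'],3),'| d cm',((np.array(pos)-s['position'])*100).round(2),'deg',best.round(2))
E
python3 - <<'E'
from plan import *
p=F['p']; y=[-np.sin(p[2]),np.cos(p[2]),0]
delta([p[0],p[1],.042],tool(y,[0,0,-1]))
b=F['b'][2]; delta(block([-30,20,22]),tool([-np.sin(b),np.cos(b),0],[0,0,-1]))
print(reader_pts())
E
```

```text
clk 3.75 pos [ 0.5159 -0.2357  0.2459] F [-0.2 -1.   0.5] w 0.754 | d cm [  1.31  -3.01 -20.39] deg [0.2  0.05 1.75]
clk 3.75 pos [ 0.5159 -0.2357  0.2459] F [-0.2 -1.   0.5] w 0.754 | d cm [  3.21  -8.83 -20.39] deg [ 2.100e-01  1.000e-02 -1.963e+01]
{'hole': array([0.58919251, 0.20549115, 0.06024804]), 'knob': array([0.56367242, 0.13167526, 0.09137582]), 'pocket': array([0.59910897, 0.04980025, 0.08728516])}
```

>>> {"name": "move_arm", "arguments": {"series": [[0.65, -1.5, -3.4, 0.1, 0, 0.9], [0.65, -1.5, -3.4, 0.1, 0, 0.9], [0, 0, -3.4, 0, 0, 0], [0, 0, -3.4, 0, 0, 0], [0, 0, -3.4, 0, 0, 0], [0, 0, -2.4, 0, 0, 0], [0, 0, -1.0, 0, 0, 0], [0, 0, 0, 0, 0, 0]]}}

```text
clock: 4.55
position: [0.5281, -0.2595, 0.0411]
ee_rot: [0.325, -3.124, -0.007]
force: [-0.4, -0.3, -0.2]
width: 0.751
```

```bash
python3 - <<'E'
from plan import *
p=F['p']; y=[-np.sin(p[2]),np.cos(p[2]),0]
delta([p[0],p[1],.042],tool(y,[0,0,-1]))
from h import *
d=cam('top'); e=cam('scene')
A=d['color'][...,::-1][175:265,318:418]; B=e['color'][...,::-1][185:275,180:280]
cv2.imwrite('pics/g1.png',np.hstack([cv2.resize(q,(400,360),interpolation=cv2.INTER_CUBIC) for q in (A,B)]))
E
```

```text
clk 4.55 pos [ 0.5281 -0.2595  0.0411] F [-0.4 -0.3 -0.2] w 0.751 | d cm [ 0.09 -0.64  0.09] deg [-0.26 -0.09 -0.35]
```

View pics/g1.png

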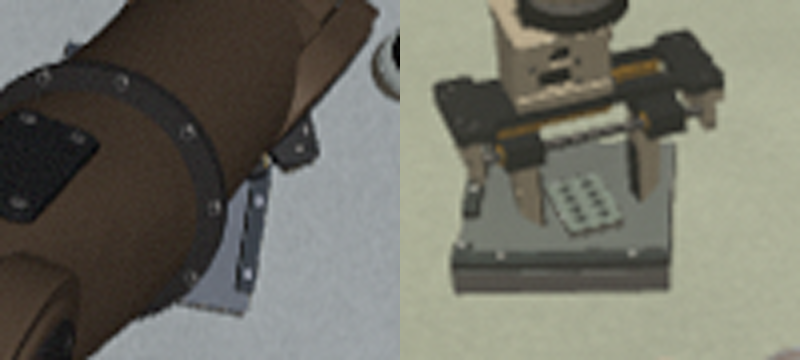

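>>> {"name": "move_arm", "arguments": {"series": [[0.1, -0.6, 0, -0.2, -0.1, -0.3], [0, 0, 0, 0, 0, 0]]}}

```text
clock: 4.85
position: [0.5302, -0.2674, 0.0427]
ee_rot: [-0.315, 3.122, -0.003]
force: [-0.4, -0.2, 0.8]
width: 0.751
```

>>> {"name": "move_arm", "arguments": {"series": [[0, 0, 0, 0, 0, 0], [0, 0, 0, 0, 0, 0], [0, 0, 0, 0, 0, 0], [0, 0, 0, 0, 0, 0], [0, 0, 0, 0, 0, 0], [0, 0, 0, 0, 0, 0]], "grip": 0.0, "force": 15}}

```text
clock: 5.45
position: [0.5295, -0.2658, 0.0417]
ee_rot: [-0.317, 3.124, 0.001]
force: [0.8, 2.2, 1.6]
width: 0.43
```

```bash
python3 - <<'E'
from plan import *
b=F['b'][2]; T=tool([-np.sin(b),np.cos(b),0],[0,0,-1])
delta(block([-36,26,21]),T);delta(block([-30,20,21]),T); print(block([1,0,0])-block([0,0,0]),block([0,1,0])-block([0,0,0]))
E
```

```text
clk 5.45 pos [ 0.5295 -0.2658  0.0417] F [0.8 2.2 1.6] w 0.43 | d cm [ 1.35 -5.13 -0.07] deg [-2.000e-02  9.000e-02 -2.143e+01]
clk 5.45 pos [ 0.5295 -0.2658  0.0417] F [0.8 2.2 1.6] w 0.43 | d cm [ 1.84 -5.82 -0.07] deg [-2.000e-02  9.000e-02 -2.143e+01]
[ 0.00098531 -0.00017079  0.        ] [0.00017079 0.00098531 0.        ]
```

>>> {"name": "move_arm", "arguments": {"series": [[0.2, -0.65, 0, 0, 0, -2.7], [0.2, -0.65, 0, 0, 0, -2.7], [0.2, -0.65, 0, 0, 0, -2.7], [0.2, -0.65, 0, 0, 0, -2.7], [0.2, -0.65, 0, 0, 0, -2.7], [0.2, -0.65, 0, 0, 0, -2.7], [0.2, -0.65, 0, 0, 0, -2.7], [0.2, -0.65, 0, 0, 0, -2.6]]}}

```text
clock: 6.25
position: [0.5457, -0.3187, 0.0417]
ee_rot: [0.277, 3.128, -0.001]
force: [-0.2, 2.9, 2.2]
width: 0.43
```

```bash
python3 - <<'E'
from plan import *
b=F['b'][2]; T=tool([-np.sin(b),np.cos(b),0],[0,0,-1])
delta(block([-33,26,21]),T)
from h import *
d=cam('top'); e=cam('scene')
for o in (outline_of('scene','plate')[:1]): print(o['p'],o['rect'])
A=d['color'][...,::-1][175:265,318:418]; B=e['color'][...,::-1][210:265,185:255]
cv2.imwrite('pics/g2.png',cv2.resize(B,None,fx=9,fy=9,interpolation=cv2.INTER_CUBIC))
E
```

```text
clk 6.25 pos [ 0.5457 -0.3187  0.0417] F [-0.2  2.9  2.2] w 0.43 | d cm [ 0.03  0.11 -0.07] deg [0.03 0.08 0.3 ]
0.56 [202.2, 238.0, 11.8, 10.5]
```

View pics/g2.png

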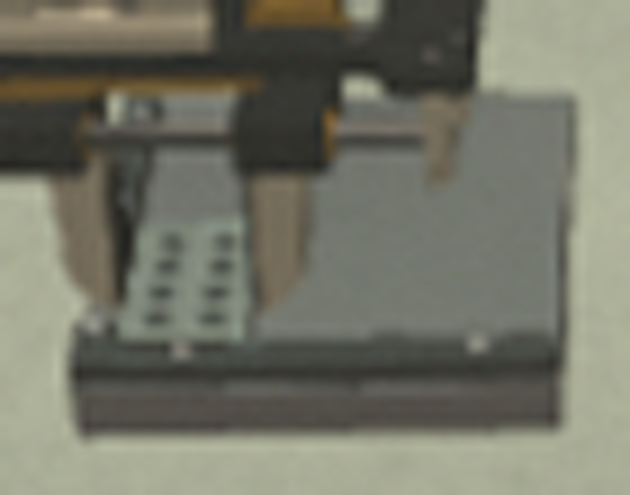

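>>> {"name": "move_arm", "arguments": {"series": [[0.1, -0.02, 0, 0, 0, 0], [0.1, -0.02, 0, 0, 0, 0], [0.1, -0.02, 0, 0, 0, 0], [0, 0, 0, 0, 0, 0]]}}

```text
clock: 6.8
position: [0.5485, -0.3187, 0.0417]
ee_rot: [0.271, 3.128, -0.0]
force: [-1.0, -0.5, 3.2]
width: 0.433
```

>>> {"name": "move_arm", "arguments": {"series": [[-0.02, -0.1, 0, 0, 0, 0.3], [-0.02, -0.1, 0, 0, 0, 0], [-0.02, -0.1, 0, 0, 0, 0], [-0.02, -0.1, 0, 0, 0, 0], [0, 0, 0, 0, 0, 0]]}}

```text
clock: 7.3
position: [0.5481, -0.3221, 0.0417]
ee_rot: [0.262, 3.129, 0.001]
force: [-0.3, 4.7, 3.0]
width: 0.431
```

>>> {"name": "move_arm", "arguments": {"series": [[-0.01, -0.1, 0, 0, 0, 0], [-0.02, -0.1, 0, 0, 0, 0], [0, 0, 0, 0, 0, 0]]}}

```text
clock: 7.6
position: [0.5482, -0.3222, 0.0417]
ee_rot: [0.261, 3.129, 0.005]
force: [-0.2, 10.4, 7.2]
width: 0.432
```

>>> {"name": "move_arm", "arguments": {"series": [[0.1, -0.02, 0, 0, 0, 0], [0.1, -0.02, 0, 0, 0, 0], [0, 0, 0, 0, 0, 0]]}}

```text
clock: 7.9
position: [0.5484, -0.3222, 0.0416]
ee_rot: [-0.261, -3.129, -0.007]
force: [-6.3, 11.8, 13.3]
width: 0.434
```

```bash
python3 - <<'E'
from plan import *
b=F['b'][2]; T=tool([-np.sin(b),np.cos(b),0],[0,0,-1])
delta(block([-30,20,21]),T)
A=np.array([[np.cos(b),np.sin(b)],[-np.sin(b),np.cos(b)]])
print(A@(monitor.observe()['position']-block([0,0,0]))[:2])
from h import *
e=cam('scene')
B=e['color'][...,::-1][210:265,185:255]
cv2.imwrite('pics/g3.png',cv2.resize(B,None,fx=9,fy=9,interpolation=cv2.INTER_CUBIC))
E
```

```text
clk 7.90 pos [ 0.5484 -0.3222  0.0416] F [-6.3 11.8 13.3] w 0.434 | d cm [-0.04 -0.18 -0.06] deg [-0.26 -0.07 -0.29]
[-0.02987132  0.02180636]
```

View pics/g3.png

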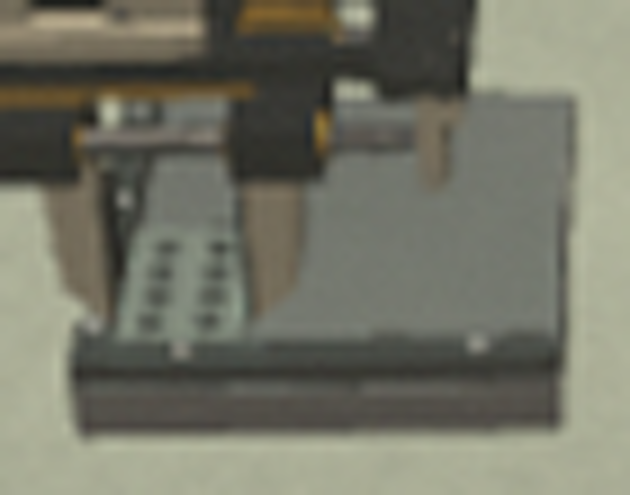

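>>> {"name": "move_arm", "arguments": {"series": [[0, 0, 0, 0, 0, 0], [0, 0, 0, 0, 0, 0], [-0.1, 0.1, 0, 0, 0, 0], [-0.05, 0.1, 0, 0, 0, 0], [0, 0, 0, 0, 0, 0]], "grip": 0.6}}

```text
clock: 8.45
position: [0.5479, -0.3234, 0.0417]
ee_rot: [0.263, 3.129, -0.001]
force: [0.2, 0.1, 0.4]
width: 0.598
```

```bash
python3 - <<'E'
from plan import *
from h import *
e=cam('scene'); s=monitor.observe();print(s['position'],s['force'],s['width'],s['clock'])
np.save('e.npy',e['color'])
B=e['color'][...,::-1][210:265,185:255]
cv2.imwrite('pics/g4.png',cv2.resize(B,None,fx=9,fy=9,interpolation=cv2.INTER_CUBIC))
E
```

```text
[ 0.54795056 -0.32336539  0.04172129] [-0.25117036  0.4226526  -0.45563593] 0.595616548199207 8.5
```

View pics/g4.png

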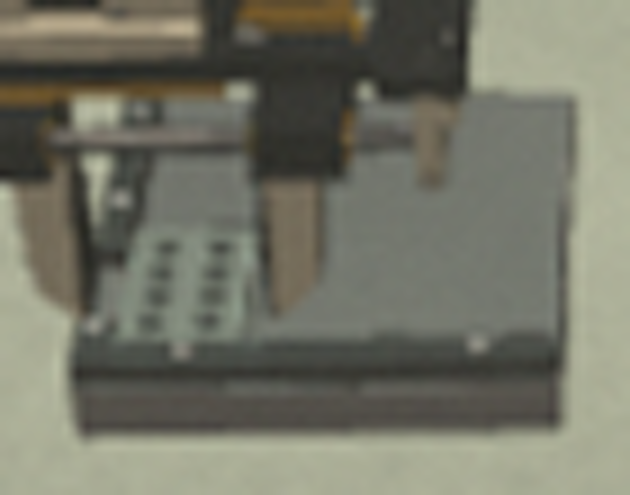

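>>> {"name": "move_arm", "arguments": {"series": [[0.03, 0.1, 0, 0, 0, -0.3], [0, 0, 0, 0, 0, 0], [0, 0, 0, 0, 0, 0], [0, 0, 0, 0, 0, 0], [0, 0, 0, 0, 0, 0]], "grip": 0.0, "force": 25}}

```text
clock: 9.0
position: [0.5484, -0.3221, 0.0417]
ee_rot: [0.271, 3.128, -0.001]
force: [0.4, 1.0, 0.5]
width: 0.429
```

>>> {"name": "move_arm", "arguments": {"series": [[0, 0, 0.5, 0, 0, 0], [0, 0, 2, 0, 0, 0], [0, 0, 3, 0, 0, 0], [0, 0, 3, 0, 0, 0], [0, 0, 3, 0, 0, 0], [0, 0, 3, 0, 0, 0], [0, 0, 3, 0, 0, 0], [0, 0, 0, 0, 0, 0]]}}

```text
clock: 9.8
position: [0.5496, -0.3239, 0.2213]
ee_rot: [0.272, 3.122, -0.005]
force: [-1.1, -0.6, -2.4]
width: 0.428
```

```bash
python3 - <<'E'
from plan import *
A=reader_axes(); P=reader_pts(); T=tool(A[:,1],-A[:,2])
print(A.round(4).tolist()); delta(P['pocket']+A[:,2]*(.0217+.07),T)
E
```

```text
[[0.8181, 0.05, -0.5729], [-0.041, 0.9987, 0.0287], [0.5736, 0.0, 0.8192]]
clk 9.80 pos [ 0.5496 -0.3239  0.2213] F [-1.1 -0.6 -2.4] w 0.428 | d cm [-0.3  37.63 -5.89] deg [ -3.72 -34.35   6.91]
```

>>> {"name": "move_arm", "arguments": {"series": [[0, 2.5, 0, -0.25, -2.3, 0.46], [0, 2.5, 0, -0.25, -2.3, 0.46], [0, 2.5, 0, -0.25, -2.3, 0.46], [0, 2.5, 0, -0.25, -2.3, 0.46], [0, 2.5, 0, -0.25, -2.3, 0.46], [0, 2.5, 0, -0.25, -2.3, 0.46], [0, 2.5, 0, -0.25, -2.3, 0.46], [0, 2.5, 0, -0.25, -2.3, 0.46]]}}

```text
clock: 10.6
position: [0.5475, -0.1212, 0.2162]
ee_rot: [0.152, 2.812, -0.01]
force: [-0.0, -0.4, -2.0]
width: 0.429
```

>>> {"name": "move_arm", "arguments": {"series": [[0, 2.5, 0, -0.25, -2.3, 0.46], [0, 2.5, 0, -0.25, -2.3, 0.46], [0, 2.5, 0, -0.25, -2.3, 0.46], [0, 2.5, 0, -0.25, -2.3, 0.46], [0, 2.5, -1, -0.25, -2.3, 0.46], [0, 2.5, -2, -0.25, -2.3, 0.46], [-0.3, 2.5, -2.5, -0.25, -2.3, 0.46], [0, 0, 0, 0, 0, 0]]}}

```text
clock: 11.4
position: [0.5463, 0.0133, 0.1905]
ee_rot: [0.085, 2.591, -0.052]
force: [0.5, -0.1, -1.3]
width: 0.429
```

```bash
python3 - <<'E'
from plan import *
A=reader_axes(); P=reader_pts(); T=tool(A[:,1],-A[:,2])
delta(P['pocket']+A[:,2]*(.0217+.07),T);delta(P['pocket']+A[:,2]*(.0217+.012),T)
E
```

```text
clk 11.40 pos [0.5463 0.0133 0.1905] F [ 0.5 -0.1 -1.3] w 0.429 | d cm [ 0.03  3.91 -2.81] deg [ 0.94 -3.54  1.27]
clk 11.40 pos [0.5463 0.0133 0.1905] F [ 0.5 -0.1 -1.3] w 0.429 | d cm [ 3.35  3.74 -7.56] deg [ 0.94 -3.54  1.27]
```

>>> {"name": "move_arm", "arguments": {"series": [[0, 1.3, -0.7, 0.3, -1.2, 0.4], [0, 1.3, -0.7, 0.3, -1.2, 0.4], [0, 1.3, -0.7, 0.3, -1.2, 0.4], [0, 0, -0.7, 0, 0, 0], [1.1, 0, -1.6, 0, 0, 0], [1.1, 0, -1.6, 0, 0, 0], [1.1, 0, -1.6, 0, 0, 0], [0, 0, 0, 0, 0, 0]]}}

```text
clock: 12.2
position: [0.5746, 0.0262, 0.1353]
ee_rot: [0.083, 2.558, -0.058]
force: [-1.3, 0.2, -2.3]
width: 0.43
```

```bash
python3 - <<'E'
from plan import *
A=reader_axes(); P=reader_pts(); T=tool(A[:,1],-A[:,2])
delta(P['pocket']+A[:,2]*(.0217+.012),T)
from h import *
d=cam('top'); e=cam('scene')
X=d['color'][...,::-1][125:215,148:263]; Y=e['color'][...,::-1][185:265,310:430]
cv2.imwrite('pics/p1.png',np.vstack([cv2.resize(X,(383,300),interpolation=cv2.INTER_CUBIC)]+[cv2.resize(Y,(383,255),interpolation=cv2.INTER_CUBIC)]))
E
```

```text
clk 12.20 pos [0.5746 0.0262 0.1353] F [-1.3  0.2 -2.3] w 0.43 | d cm [ 0.52  2.46 -2.04] deg [ 1.27 -1.66  1.28]
```

View pics/p1.png

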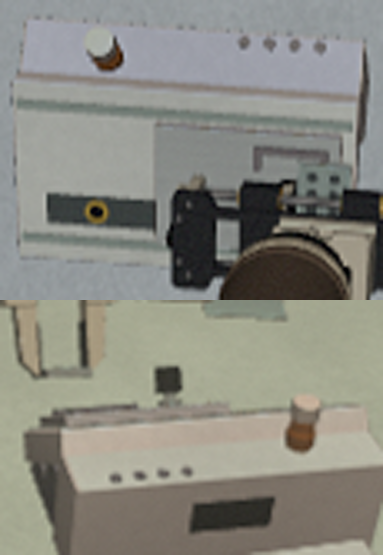

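>>> {"name": "move_arm", "arguments": {"series": [[0, 0.5, 0, 0.25, -0.3, 0.25], [0, 0.5, 0, 0.25, -0.3, 0.25], [0, 0.5, 0, 0.25, -0.3, 0.25], [0, 0.5, 0, 0.25, -0.3, 0.25], [0, 0.46, 0, 0.25, -0.3, 0.25], [0, 0, 0, 0, 0, 0]]}}

```text
clock: 12.9
position: [0.574, 0.0533, 0.1365]
ee_rot: [0.061, 2.531, -0.017]
force: [-0.9, -0.3, -1.8]
width: 0.429
```

```bash
python3 - <<'E'
from plan import *
A=reader_axes(); P=reader_pts(); T=tool(A[:,1],-A[:,2])
delta(P['pocket']+A[:,2]*(.0217+.012),T); s=monitor.observe(); print(s['joints'].round(3),s['dq'].round(3))
E
```

```text
clk 12.90 pos [0.574  0.0533 0.1365] F [-0.9 -0.3 -1.8] w 0.429 | d cm [ 0.58 -0.25 -2.16] deg [-0.09 -0.06 -0.13]
[-0.302  0.316 -0.005  2.336  1.995  0.22  -0.728] [-0.002  0.002  0.026 -0.002 -0.022 -0.009  0.029]
```

>>> {"name": "move_arm", "arguments": {"series": [[0.2, -0.1, -0.5, 0, 0, 0], [0.2, -0.1, -0.5, 0, 0, 0], [0.2, -0.07, -0.5, 0, 0, -0.1], [0.15, 0, -0.5, 0, 0, 0], [0.12, 0, -0.57, 0, 0, 0], [0, 0, 0, 0, 0, 0]]}}

```text
clock: 13.5
position: [0.5826, 0.0497, 0.1098]
ee_rot: [0.065, 2.532, -0.019]
force: [0.1, -0.6, -2.8]
width: 0.43
```

```bash
python3 - <<'E'
from plan import *
A=reader_axes(); P=reader_pts(); T=tool(A[:,1],-A[:,2])
delta(P['pocket']+A[:,2]*(.0217+.007),T)
from h import *
d=cam('top'); X=d['color'][...,::-1][140:210,183:263]
S=8;X=cv2.resize(X,None,fx=S,fy=S,interpolation=cv2.INTER_CUBIC).copy()
s=monitor.observe(); M=R.from_rotvec(s['ee_rot']).as_matrix()
ax=-M[:,0] if M[0,0]<0 else M[:,0]; n=-M[:,2]; y=np.cross(n,ax)
c=s['position']-n*.0217
L=[c+ax*a*.03+y*b*.02+n*.008 for a,b in((1,1),(1,-1),(-1,-1),(-1,1))]
for col,pts in (((0,0,255),L),((0,255,0),[P['pocket']+A@(np.array(v)/1e3) for v in [(39,29,5),(39,-29,5),(-39,-29,5),(-39,29,5)]])):
  for q in proj(d,pts): cv2.circle(X,(int((q[0]+.5-183)*S),int((q[1]+.5-140)*S)),3,col,1)
cv2.imwrite('pics/p2.png',X)
E
```

```text
clk 13.50 pos [0.5826 0.0497 0.1098] F [ 0.1 -0.6 -2.8] w 0.43 | d cm [0.01 0.09 0.1 ] deg [-0.06 -0.13  0.05]
```

View pics/p2.png

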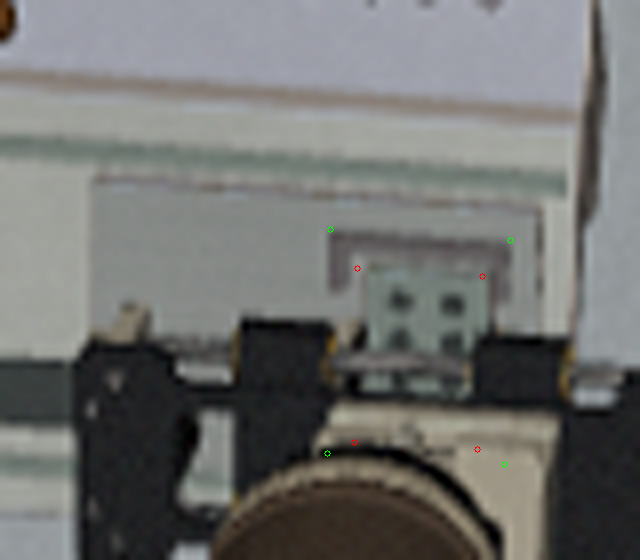

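>>> {"name": "move_arm", "arguments": {"series": [[0.01, 0.17, 0, 0, -0.1, 0], [0.01, 0.16, 0, 0, 0, 0], [0, 0, 0, 0, 0, 0], [0.11, 0, -0.16, 0, 0, 0], [0.11, 0, -0.16, 0, 0, 0], [0, 0, 0, 0, 0, 0]]}}

```text
clock: 14.15
position: [0.5852, 0.0532, 0.1074]
ee_rot: [0.064, 2.53, -0.019]
force: [0.3, 0.8, -2.3]
width: 0.429
```

>>> {"name": "move_arm", "arguments": {"series": [[0.06, 0, -0.08, 0, 0, 0], [0, 0, 0, 0, 0, 0]]}}

```text
clock: 14.35
position: [0.5859, 0.0532, 0.1066]
ee_rot: [0.065, 2.53, -0.019]
force: [-0.3, 0.4, -1.5]
width: 0.429
```

```bash
python3 - <<'E'
from plan import *
A=reader_axes(); P=reader_pts(); T=tool(A[:,1],-A[:,2])
delta(P['pocket']+A[:,2]*.0217+A[:,1]*.0034,T); s=monitor.observe(); print((A.T@(s['position']-P['pocket'])*1e3).round(1))
from h import *
d=cam('top'); X=d['color'][...,::-1][140:210,183:263]; cv2.imwrite('pics/p3.png',cv2.resize(X,None,fx=8,fy=8,interpolation=cv2.INTER_CUBIC))
E
```

```text
clk 14.35 pos [0.5859 0.0532 0.1066] F [-0.3  0.4 -1.5] w 0.429 | d cm [ 0.1   0.07 -0.16] deg [-0.07  0.03  0.04]
[ 0.1  2.7 23.5]
```

View pics/p3.png

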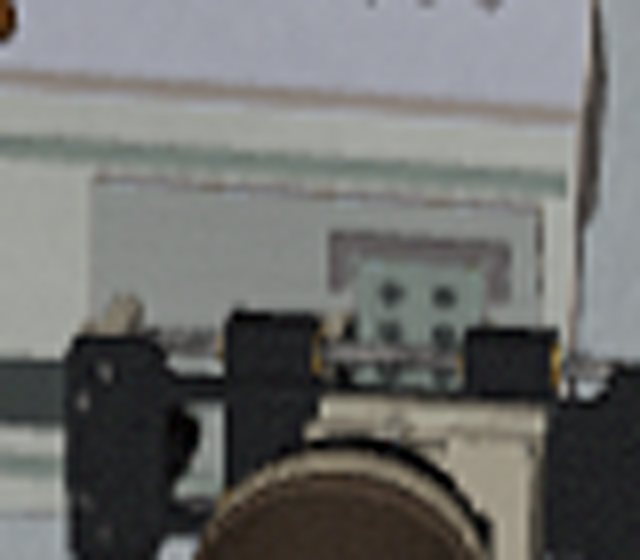

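>>> {"name": "move_arm", "arguments": {"series": [[0.06, 0, -0.08, 0, 0, 0], [0, 0, 0, 0, 0, 0]]}}

```text
clock: 14.6
position: [0.5864, 0.0532, 0.1058]
ee_rot: [0.065, 2.529, -0.019]
force: [0.1, -0.1, -1.6]
width: 0.429
```

>>> {"name": "move_arm", "arguments": {"series": [[0.06, 0, -0.08, 0, 0, 0], [0, 0, 0, 0, 0, 0]]}}

```text
clock: 14.8
position: [0.587, 0.0532, 0.105]
ee_rot: [0.065, 2.53, -0.019]
force: [-1.3, 0.8, -2.1]
width: 0.432
```

>>> {"name": "move_arm", "arguments": {"series": [[0.06, 0, -0.08, 0, 0, 0], [0, 0, 0, 0, 0, 0]]}}

```text
clock: 15.0
position: [0.5874, 0.0533, 0.1044]
ee_rot: [0.064, 2.529, -0.018]
force: [-5.3, 0.9, 2.1]
width: 0.427
```

>>> {"name": "move_arm", "arguments": {"series": [[0.06, 0, -0.08, 0, 0, 0], [0, 0, 0, 0, 0, 0]]}}

```text
clock: 15.2
position: [0.5876, 0.0534, 0.1042]
ee_rot: [0.064, 2.529, -0.018]
force: [-14.0, -0.4, 15.1]
width: 0.425
```

>>> {"name": "move_arm", "arguments": {"series": [[-0.06, 0, 0.08, 0, 0, 0], [-0.04, 0, 0.05, 0, 0, 0], [0, 0, 0, 0, 0, 0]]}}

```text
clock: 15.5
position: [0.5872, 0.0533, 0.1048]
ee_rot: [0.065, 2.529, -0.018]
force: [-1.5, 0.0, -1.5]
width: 0.431
```

>>> {"name": "move_arm", "arguments": {"series": [[0, 0, 0, 0, 0, 0], [0, 0, 0, 0, 0, 0], [0, 0, 0, 0, 0, 0], [0, 0, 0, 0, 0, 0]], "grip": 0.6}}

```text
clock: 15.9
position: [0.5876, 0.0532, 0.1051]
ee_rot: [0.065, 2.529, -0.019]
force: [-0.2, -0.3, 0.3]
width: 0.597
```

>>> {"name": "move_arm", "arguments": {"series": [[-0.3, 0, 0.4, 0, 0, 0], [-1.1, 0.05, 1.6, 0, 0, 0], [-1.1, 0.05, 1.6, 0, 0, 0], [-1.1, 0.05, 1.6, 0, 0, 0], [-1.1, 0.05, 1.6, 0, 0, 0], [0, 0, 0, 0, 0, 0]]}}

```text
clock: 16.5
position: [0.5398, 0.0562, 0.1744]
ee_rot: [0.065, 2.527, -0.015]
force: [0.5, 0.3, -0.5]
width: 0.602
```

```bash
python3 - <<'E'
from plan import *
A=reader_axes(); P=reader_pts(); T=tool(A[:,1],-A[:,2])
delta(P['knob']+A@[0,.003,.05],T); delta(P['knob']+A@[0,.003,-.001],T)
from h import *
d=cam('top')
for th in('plate','pocket'):
    for o in outline_of('top',th)[:2]: print(th,o['p'],o['rect'])
print(proj(d,[P['pocket']+A@(np.array(v)/1e3) for v in [(30,20,8),(30,-20,8),(-30,-20,8),(-30,20,8)]]).round(1).tolist())
X=d['color'][...,::-1][140:210,183:263]; cv2.imwrite('pics/p4.png',cv2.resize(X,None,fx=8,fy=8,interpolation=cv2.INTER_CUBIC))
E
```

```text
clk 16.50 pos [0.5398 0.0562 0.1744] F [ 0.5  0.3 -0.5] w 0.602 | d cm [-0.46  7.99 -4.21] deg [-0.2   0.15  0.01]
clk 16.50 pos [0.5398 0.0562 0.1744] F [ 0.5  0.3 -0.5] w 0.602 | d cm [ 2.46  7.85 -8.38] deg [-0.2   0.15  0.01]
plate 0.58 [229.0, 174.9, 11.0, 21.6]
plate 0.37 [172.9, 134.3, 12.3, 12.7]
[[227.1, 172.1], [242.7, 173.0], [242.1, 194.6], [226.8, 193.7]]
```

>>> {"name": "move_arm", "arguments": {"series": [[-0.06, 1, -0.4, 0, 0, 0], [-0.06, 1, -0.4, 0, 0, 0], [-0.06, 1, -0.4, 0, 0, 0], [-0.06, 1, -0.4, 0, 0, 0], [-0.06, 1, -0.6, 0, 0, 0], [-0.06, 1, -0.6, 0, 0, 0], [-0.05, 1, -0.7, 0, 0, 0], [-0.05, 1, -0.7, 0, 0, 0]]}}

```text
clock: 17.45
position: [0.5363, 0.1354, 0.1295]
ee_rot: [0.065, 2.53, -0.019]
force: [0.4, -0.4, -0.7]
width: 0.602
```

```bash
python3 - <<'E'
from plan import *
A=reader_axes(); P=reader_pts(); T=tool(A[:,1],-A[:,2])
delta(P['knob']+A@[0,.003,-.001],T)
from h import *
d=cam('top')
for th in('plate','pocket','knob'):
    for o in outline_of('top',th)[:2]: print(th,o['p'],o['rect'])
S=8;X=cv2.resize(d['color'][...,::-1][140:210,183:263],None,fx=S,fy=S,interpolation=cv2.INTER_CUBIC).copy()
for col,o in (((0,0,255),0),((255,0,0),-3)):
  for q in proj(d,[P['pocket']+A@(np.array(v)/1e3) for v in [(30+o,20,8),(30+o,-20,8),(-30+o,-20,8),(-30+o,20,8)]]): cv2.circle(X,(int((q[0]+.5-183)*S),int((q[1]+.5-140)*S)),2,col,1)
cv2.imwrite('pics/p5.png',X)
E
```

```text
clk 17.45 pos [0.5363 0.1354 0.1295] F [ 0.4 -0.4 -0.7] w 0.602 | d cm [ 2.81 -0.07 -3.9 ] deg [-0.08  0.03  0.05]
plate 0.7 [424.7, 230.0, 14.3, 66.4]
plate 0.69 [230.3, 175.4, 10.8, 23.0]
pocket 0.73 [193.9, 162.9, 57.3, 41.9]
pocket 0.69 [175.3, 131.8, 8.1, 13.4]
knob 0.42 [195.4, 189.6, 11.3, 12.8]
knob 0.35 [229.5, 173.0, 11.1, 24.0]
```

View pics/p5.png

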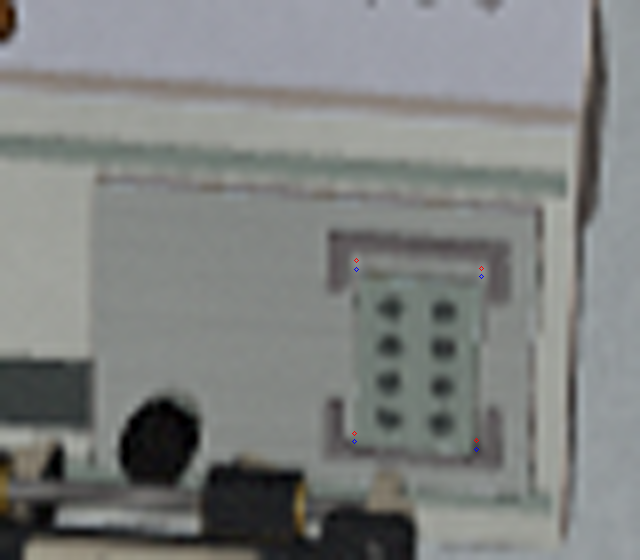

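>>> {"name": "move_arm", "arguments": {"series": [[0.54, 0, -0.75, 0, 0, 0], [0.54, 0, -0.75, 0, 0, 0], [0.54, 0, -0.75, 0, 0, 0], [0.54, 0, -0.75, 0, 0, 0], [0.54, -0.07, -0.74, 0, 0, 0], [0, 0, 0, 0, 0, 0]]}}

```text
clock: 18.25
position: [0.5634, 0.1332, 0.0927]
ee_rot: [0.066, 2.53, -0.02]
force: [0.7, 0.3, 0.9]
width: 0.6
```

>>> {"name": "move_arm", "arguments": {"series": [[0, 0, 0, 0, 0, 0], [0, 0, 0, 0, 0, 0], [0, 0, 0, 0, 0, 0], [0, 0, 0, 0, 0, 0], [0, 0, 0, 0, 0, 0], [0, 0, 0, 0, 0, 0]], "grip": 0.0, "force": 10}}

```text
clock: 18.85
position: [0.5628, 0.1348, 0.0935]
ee_rot: [0.064, 2.529, -0.018]
force: [-1.7, -0.5, 4.3]
width: 0.258
```

```bash
cat > st.py <<'E'
from plan import *
A=reader_axes(); P=reader_pts(); T=tool(A[:,1],-A[:,2])
delta(P['knob']+A@[0,.003,0],T); s=monitor.observe()
print('rel knob mm (slope,y,n)',(A.T@(s['position']-P['knob'])*1e3).round(1),'F',(A.T@s['force']).round(1))
E
python3 st.py
```

```text
clk 18.85 pos [0.5628 0.1348 0.0935] F [-1.7 -0.5  4.3] w 0.258 | d cm [ 0.1  -0.02 -0.22] deg [-0.08  0.07  0.  ]
rel knob mm (slope,y,n) [0.4 3.1 2.3] F [ 1.1 -0.6  4.5]
```

>>> {"name": "move_arm", "arguments": {"series": [[0, 0, 0, 0, 0, 0], [0, 0, 0, 0, 0, 0], [-0.17, 0.01, 0.25, 0, 0, 0], [-0.17, 0.01, 0.25, 0, 0, 0], [-0.17, 0.01, 0.24, 0, 0, 0], [-0.17, 0.01, 0.24, 0, 0, 0], [0, 0, 0, 0, 0, 0], [0, 0, 0, 0, 0, 0]], "grip": 0.0, "force": 40}}

```text
clock: 19.65
position: [0.5561, 0.1349, 0.1031]
ee_rot: [0.065, 2.529, -0.019]
force: [5.0, -0.0, -5.7]
width: 0.253
```

```bash
python3 st.py
```

```text
clk 19.65 pos [0.5561 0.1349 0.1031] F [ 5.  -0.  -5.7] w 0.253 | d cm [ 0.77 -0.02 -1.18] deg [-0.06  0.06  0.04]
rel knob mm (slope,y,n) [ 0.4  2.9 14.1] F [ 0.9  0.2 -7.5]
```

>>> {"name": "move_arm", "arguments": {"series": [[0.025, 0.4, 0, 0, 0, 0], [0.025, 0.5, 0, 0, 0, 0], [0.025, 0.5, 0, 0, 0, 0], [0.025, 0.5, 0, 0, 0, 0], [0.025, 0.5, 0, 0, 0, 0], [0.025, 0.5, 0, 0, 0, 0], [0.025, 0.5, 0, 0, 0, 0], [0.025, 0.5, 0, 0, 0, 0]]}}

```text
clock: 20.45
position: [0.5584, 0.1728, 0.1029]
ee_rot: [0.067, 2.529, -0.021]
force: [4.6, -1.7, -4.6]
width: 0.252
```

>>> {"name": "move_arm", "arguments": {"series": [[0.025, 0.5, 0, 0, 0, 0], [0.025, 0.5, 0, 0, 0, 0], [0.025, 0.5, 0, 0, 0, 0], [0.025, 0.5, 0, 0, 0, 0], [0.025, 0.5, 0, 0, 0, 0], [0.025, 0.5, 0, 0, 0, 0], [0.025, 0.5, 0, 0, 0, 0], [0, 0, 0, 0, 0, 0]]}}

```text
clock: 21.25
position: [0.5604, 0.2089, 0.1031]
ee_rot: [0.065, 2.529, -0.02]
force: [6.1, 0.8, -3.5]
width: 0.25
```

```bash
python3 st.py
```

```text
clk 21.25 pos [0.5604 0.2089 0.1031] F [ 6.1  0.8 -3.5] w 0.25 | d cm [ 0.35 -7.42 -1.18] deg [-0.04  0.09  0.09]
rel knob mm (slope,y,n) [ 0.9 76.9 13.8] F [ 3.   1.1 -6.4]
```

>>> {"name": "move_arm", "arguments": {"series": [[-0.04, 0.08, -0.02, 0, 0, 0], [0, 0, 0, 0, 0, 0], [0.14, -0.01, -0.2, 0, 0, 0], [0.14, -0.01, -0.2, 0, 0, 0], [0.14, -0.01, -0.2, 0, 0, 0], [0, 0, 0, 0, 0, 0]]}}

```text
clock: 21.85
position: [0.5645, 0.2089, 0.097]
ee_rot: [0.066, 2.528, -0.02]
force: [7.7, 0.3, -3.1]
width: 0.25
```

```bash
python3 st.py
```

```text
clk 21.85 pos [0.5645 0.2089 0.097 ] F [ 7.7  0.3 -3.1] w 0.25 | d cm [-0.07 -7.42 -0.57] deg [-0.03  0.12  0.11]
rel knob mm (slope,y,n) [ 0.8 77.2  6.4] F [ 4.5  0.7 -6.9]
```

>>> {"name": "move_arm", "arguments": {"series": [[0.11, -0.01, -0.16, 0, 0, 0], [0.11, -0.01, -0.16, 0, 0, 0], [0, 0, 0, 0, 0, 0]]}}

```text
clock: 22.15
position: [0.5667, 0.209, 0.0939]
ee_rot: [0.066, 2.528, -0.019]
force: [6.7, 1.1, -2.6]
width: 0.247
```

```bash
python3 st.py
```

```text
clk 22.15 pos [0.5667 0.209  0.0939] F [ 6.7  1.1 -2.6] w 0.247 | d cm [-0.29 -7.43 -0.26] deg [-0.05  0.12  0.08]
rel knob mm (slope,y,n) [ 0.8 77.4  2.6] F [ 3.9  1.4 -6. ]
```

Home within about 0.3 mm. Release slowly, let it snap, and back off along the normal.

>>> {"name": "move_arm", "arguments": {"series": [[0, 0, 0, 0, 0, 0], [0, 0, 0, 0, 0, 0], [0, 0, 0, 0, 0, 0], [0, 0, 0, 0, 0, 0]], "grip": 0.55}}

```text
clock: 22.55
position: [0.5654, 0.2092, 0.0935]
ee_rot: [0.064, 2.53, -0.019]
force: [-0.5, 0.4, -0.8]
width: 0.529
```

>>> {"name": "move_arm", "arguments": {"series": [[-0.3, 0, 0.4, 0, 0, 0], [-0.9, 0.04, 1.3, 0, 0, 0], [-1.1, 0.05, 1.6, 0, 0, 0], [-1.1, 0.05, 1.6, 0, 0, 0], [-1.1, 0.05, 1.6, 0, 0, 0], [-1.1, 0.05, 1.6, 0, 0, 0], [-1.1, 0.05, 1.6, 0, 0, 0], [0, 0, 0, 0, 0, 0]]}}

```text
clock: 23.35
position: [0.4981, 0.213, 0.1926]
ee_rot: [0.064, 2.528, -0.015]
force: [0.6, -0.1, -0.6]
width: 0.551
```

>>> {"name": "move_arm", "arguments": {"series": [[-1, 2, 1, 0, 0, 0], [-1, 2, 1, 0, 0, 0], [-1, 2, 1, 0, 0, 0], [-1, 2, 1, 0, 0, 0], [-1, 2, 1, 0, 0, 0], [-1, 2, 1, 0, 0, 0], [-1, 2, 1, 0, 0, 0], [0, 0, 0, 0, 0, 0]]}}

```text
clock: 24.15
position: [0.4279, 0.356, 0.2614]
ee_rot: [0.061, 2.529, -0.013]
force: [0.2, -0.1, 0.5]
width: 0.552
```

```bash
python3 st.py; python3 - <<'E'
from plan import *
from h import *
A=reader_axes(); P=reader_pts(); d=cam('top'); im=d['color']
for th in('plate','knob'):
    for o in outline_of('top',th)[:3]: print(th,round(o['p'],2),o['rect'])
# expected with stage .075, plate -3mm
y=A[:,1]*.075
print('plate exp',proj(d,[P['pocket']+y+A@(np.array(v)/1e3) for v in [(27,20,8),(27,-20,8),(-33,-20,8),(-33,20,8)]]).round(1).tolist())
# render of knob at plunger 0 and 8 mm ; dark blob measurement
for z in (0,.008):
    th=np.linspace(0,6.28,40); C=[P['knob']+y+A@[.012*np.cos(t),.012*np.sin(t),h+z] for t in th for h in(.01,-.014)]
    q=proj(d,C); print('knob exp',z,q.min(0).round(1),q.max(0).round(1))
g=im.max(2); x0,y0=150,170; b=(g[y0:215,x0:195]<45).astype(np.uint8)
n,l,s,c=cv2.connectedComponentsWithStats(b)
for i in range(1,n):
    if s[i,4]>25: print('dark',s[i]+[x0,y0,0,0,0],(c[i]+[x0,y0]).round(1))
cv2.imwrite('pics/f.png',cv2.resize(im[...,::-1][125:215,148:263],(690,540),interpolation=cv2.INTER_CUBIC))
E
```

```text
clk 24.15 pos [0.4279 0.356  0.2614] F [ 0.2 -0.1  0.5] w 0.552 | d cm [ 13.59 -22.13 -17.01] deg [-0.25  0.09 -0.2 ]
rel knob mm (slope,y,n) [-22.7 217.2 223.5] F [ 0.5 -0.1  0.3]
plate 0.71 [152.5, 133.3, 105.6, 76.5]
plate 0.57 [202.1, 170.3, 12.6, 27.7]
knob 0.6 [168.3, 187.9, 8.1, 12.4]
plate exp [[198.0, 171.3], [213.5, 172.3], [213.5, 193.9], [198.2, 192.9]]
knob exp 0 [168.4 186.8] [179.6 198.8]
knob exp 0.008 [167.7 187.9] [179. 200.]
dark [170 188  10  11  78] [174.3 193. ]
```

```bash
python3 - <<'E'
from plan import *
from h import *
A=reader_axes(); P=reader_pts(); d=cam('top')
def blob(im,x0,x1,y0,y1,t=45):
    n,l,s,c=cv2.connectedComponentsWithStats((im.max(2)[y0:y1,x0:x1]<t).astype(np.uint8)); i=1+s[1:,4].argmax(); return c[i]+[x0,y0],s[i].tolist()
a=blob(np.load('top.npy'),190,213,180,206); b=blob(d['color'],165,185,180,206); print(a,b,'shift',b[0]-a[0])
for st in (.072,.075,.078):
  for z in (0,.008):
    q=proj(d,[P['knob'],P['knob']+A@[0,st,z]]); print(st,z,(q[1]-q[0]).round(2))
# plate vs expected: bright/colour profile by template of p5-like plate: dark marks
y=A[:,1]*.075
g=cv2.cvtColor(d['color'],cv2.COLOR_RGB2GRAY).astype(float)
H=[P['pocket']+y+A@np.array(v) for v in [(.05,.04,.008),(.05,-.04,.008),(-.05,-.04,.008),(-.05,.04,.008)]]
M=cv2.getPerspectiveTransform(proj(d,H).astype(np.float32),np.float32([[0,0],[40,0],[40,50],[0,50]]))
w=cv2.warpPerspective(d['color'],M,(41,51),flags=cv2.INTER_CUBIC) # 2mm/px, centre (20,25)
wg=cv2.cvtColor(w,cv2.COLOR_RGB2GRAY)
for r in range(0,51,2): print(' '.join('%3d'%v for v in wg[r,2:39:1]))
E
```

```text
(array([202.44871795, 194.87179487]), [8, 10, 10, 10, 78]) (array([174.33333333, 193.02564103]), [5, 8, 10, 11, 78]) shift [-28.11538462  -1.84615385]
0.072 0 [-27.76  -1.73]
0.072 0.008 [-28.41  -0.56]
0.075 0 [-28.92  -1.8 ]
0.075 0.008 [-29.58  -0.63]
0.078 0 [-30.07  -1.87]
0.078 0.008 [-30.74  -0.7 ]
114 111 109 112 110 113 118 124 125 127 122 116 119 120 119 115 111 113 112 113 110 108 110 110 115 124 124 126 121 119 121 119 120 116 112 111 111
124 123 121 121 122 122 122 121 122 123 123 124 126 126 125 125 126 126 126 124 123 124 124 123 124 124 124 124 125 125 125 125 126 126 124 123 122
121 121 121 121 121 117 116 118 118 116 113 114 115 113 110 114 118 115 114 113 116 122 121 120 121 121 119 119 119 118 119 116 115 120 127 125 123
121 122 124 123 109  77  67  81  79  74  71  75  80  76  77  79  80  79  75  74  76  73  70  67  72  79  77  73  71  76  82  78  73  89 113 124 122
122 122 123 121 108  88  79  83  87  90  94  94  92  96  94  93  94  96  92  92  94  93  96  92  89  90  91  90  92  91  87  83  80  89 108 124 125
122 121 121 123 116  88  73  84 104 122 119 113 119 1
[... 2354 characters left out ...]
  75  88  95  92  85  84  88  94  99 103 100  98 111 115 113 107  96  90  81  76  73  81  68  78 127 125 126
123 122 122 120 109  93  94  97  95  91  90  94  96  90  92  94  96  95  92  91  93  92  87  86  87  91  92  85  86  92  93  93  84  95 125 124 126
119 119 119 120 120 122 123 123 124 124 125 126 125 121 121 122 122 122 120 119 121 122 121 121 121 122 122 124 127 128 127 123 122 125 126 126 128
117 110 110 111 113 115 119 119 116 115 126 129 125 119 115 114 113 113 119 117 112 113 115 118 122 123 121 119 124 132 130 131 126 117 118 116 124
110 105 106 106 107 108 108 107 105 104 106 106 106 105  95  92  93  97 110 106 103 105 108 108 110 111 104 106 108 106 104 107  98  87  90  91 103
```

```bash
python3 -c "
from cell import workorder; print(workorder.sign_off())"
```

```text
the job is handed in; nothing more can be done
None
```

The job is handed in, at about 24 s on the robot's clock. The sign-off returned no verdict, so the results below are my own checks.

**What I did**
- I gripped the plate and slid it against both fences. Reaction forces of about 6 N and 12 N showed contact with both, and I let go there.
- I gripped it again, laid it in the pocket and released it. It slipped down to the lower rib, as the task allowed.
- I pulled the plunger about 12 mm by its knob, slid the carriage about 74.5 mm and lowered the pin into the reading hole. I then let go and moved the arm clear.

**Last checks**
- **Plunger:** The knob's vertical shift in the top camera was -1.85 px, against about -1.8 px expected for home and -0.6 px for riding on the strip.
- **Plate:** It lies flat inside the ribs, about 1–2 mm to the -y side.
- **Robot:** The tool force is near zero and the arm is clear of everything.

**Disagreements and limits**
- **Carriage travel:** Knob shift in the picture gave about 73 mm, while arm travel gave about 74.5 mm. Both are within the 72–78 mm allowed.
- **Camera against arm:** The camera placed things 2–3 mm further to -y than the arm did. I corrected for this at the pocket from the images.
- **Final picture:** I had reached the picture limit, so the last checks were numerical and not by eye. I did not measure again that the other things on the bench had stayed put.

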